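# Release the latched programme key

### The arm

A 6-joint arm with a two-finger parallel gripper is mounted at the origin on a cart in front of the work surface, level with it; the furniture and walls round the work are solid. World frame = base frame: x ahead of the robot, y to its left, z up, the work surface at z = 0. Lengths are in m, angles in rad, forces in N, time in s.
With the tool pointing down it reaches from about 0.35 to 1 m from the base axis. Payload 7.1 kg.
Tool frame: the origin (TCP) lies midway between the tips of the shut fingers; the grasp point (between the pads) lies 19 mm behind it; z points along the fingers, y is the line along which they close (so a half turn about z gives the same grasp; the last joint's range is limited). The gripper opens to 85 mm and grips with 20 to 120 N. Pads are 22 mm wide; open, the fingers measure 114 mm over their backs; the gripper's body (76 mm by 85 mm) begins 54 mm behind the grasp point. The pads swing forward as they close: fully open they stand 13 mm farther back than shut.
Start: joints at [1.108, 0.423, 1.63, -0, 1.089, -0.019], TCP at [0.268, 0.564, 0.231] pointing down, gripper open.
Joint ranges: [-3, 3], [-0.9, 2.11], [0.09, 2.58], [-1.31, 4.45], [0.11, 2.69], [-2.54, 2.54]. Speed limits (rad/s): [2.39, 2.39, 3.01, 3.14, 3.14, 3.14].

### API

Orientations are given as a unit quaternion [w, x, y, z].
In Python, from plant import r, grab_frame gives the robot as it stands.
- The arm moves only by the shell command python3 -m creep 'ROWS' [OPENING] [FORCE]. ROWS is JSON, a list of rows, each a list of 6 numbers: the shift along the tool's x, y, z as a fraction of full scale, then the turn, a rotation vector about the tool's x, y, z as a fraction of full scale. A call has 1 to 8 rows; each row is the pose to reach, as a shift and turn from the pose commanded when the call began, along the tool's axes at that moment; what a row does not reach only later rows make up. Full scale, the value 1, is 500 mm for a shift and 30 degrees for a turn. A row lasts 1/10 s, in which the tool goes at most 50 mm and 8.59 degrees, less where a joint would pass 70% of its speed; a pose out of reach is approached as far as the arm can. A call with a number of a shift or a turn outside -1 to 1 is refused whole. A call with a gripper value outside its range is refused whole. OPENING is the opening, from -1 (shut) to 1 (fully open), set as the call begins (- or left out, the last holds). The fingers move at their own pace and stop on an object; FORCE is the grip in N (left out, the last holds). Time passes only in rows, so rows that repeat a pose let the fingers close. It gives the time, the measured TCP pose, the force, the opening and the grip force at its end, in the units of the state.
- r.state(): the state, without advancing time (a new reading comes with each control period).
- grab_frame(name): name is "scene" or "top"; returns a dict with "img" (480x640x3 uint8, red, green, blue), "range_z" (480x640 float32, m along the optical axis (not along the pixel's ray), 0 where there is no reading), "K" (3x3 intrinsics, pixels), "R" (3x3) and "t" (3): a world point X has camera coordinates R X + t. Camera axes: x right, y down, z forward; pixel columns grow to the right and rows downward; lengths in m; the calibration is good to about 2 mm. A picture is of the moment at which its call begins.
- r.finish_job(): hands the job in; it is judged then, once.
The state is a dict: "time": time; "q": joint angles; "qd": joint speeds; "joint_efforts": joint torques, N m; "tcp_pos": TCP position; "tcp_rot": TCP orientation; "contact_force": force on the tool from outside, world axes, zero at the start; "ft_torque": the same for the moment, N m; "finger_gap": opening from 0.0 (shut) to 1.0 (fully open); "gripper_force": force on a finger pad.
Only numpy, scipy, OpenCV 4.12 (cv2) and the standard library are available. Lean on these libraries where they do the work, as an engineer would, in place of code of your own. Each camera call takes 0.05 s, during which the arm holds its last target. There are 200 camera calls.

### The job

One of the four identical programme keys on the dishwasher's control box is latched down. With the fingertips, tap all four keys lightly, one after another from left to right, to find the one that does not give; then press that key gently until it lets go and comes up level with the others, and take the hand away. Do not push another key down on the way, and do not move or lift the things standing round the box.

Things in the scene. Friction and masses are not known exactly. Their poses are not given: they have to be found in the camera images.
- control_box: grey control box of the dishwasher, 110 x 230 x 48 mm, fixed to the table; its four keys stand in one row along its long side. Origin: centre of its underside; x points from its front (robot side) to its back, y along the key row to the left, z up. The black top face is at z = 48 mm; the key centres are at x = 0 and y = +75, +25, -25, -75 mm (key 1 to key 4). The box may be turned a little about the vertical.
- cap_1: cap of the leftmost key (left as seen from the robot, +y of the box): white, 30 mm (across the row) x 34 mm (along the row), flat topped, the same as the other three, one thin raised bar on top. Origin: centre of its top face; axes as the box's. The top is 12 mm above the box's black face (60 mm above the table) when the key is up, 8 mm above it when latched, 4 mm at the bottom stop.
- cap_2: cap of the second key from the left (left as seen from the robot, +y of the box): white, 30 mm (across the row) x 34 mm (along the row), flat topped, the same as the other three, one thin raised bar on top. Origin: centre of its top face; axes as the box's. The top is 12 mm above the box's black face (60 mm above the table) when the key is up, 8 mm above it when latched, 4 mm at the bottom stop.
- cap_3: cap of the third key from the left (left as seen from the robot, +y of the box): white, 30 mm (across the row) x 34 mm (along the row), flat topped, the same as the other three, one thin raised bar on top. Origin: centre of its top face; axes as the box's. The top is 12 mm above the box's black face (60 mm above the table) when the key is up, 8 mm above it when latched, 4 mm at the bottom stop.
- cap_4: cap of the rightmost key (left as seen from the robot, +y of the box): white, 30 mm (across the row) x 34 mm (along the row), flat topped, the same as the other three, one thin raised bar on top. Origin: centre of its top face; axes as the box's. The top is 12 mm above the box's black face (60 mm above the table) when the key is up, 8 mm above it when latched, 4 mm at the bottom stop.
- key_1 (a joint): travel of the leftmost key, m: 0 up, 0.004 latched, 0.008 bottom stop. An unlatched key is a spring (2 N to start, 0.6 N more per mm) and comes up by itself. The one latched key (any of the four) hardly moves under 3.5 N and falls back into the latch if let go too soon; pressed to about 0.0063 (5 to 6 N) or beyond it lets go and follows the finger up. About 6.8 N reaches the stop.
- key_2 (a joint): travel of the second key from the left, m: 0 up, 0.004 latched, 0.008 bottom stop. An unlatched key is a spring (2 N to start, 0.6 N more per mm) and comes up by itself. The one latched key (any of the four) hardly moves under 3.5 N and falls back into the latch if let go too soon; pressed to about 0.0063 (5 to 6 N) or beyond it lets go and follows the finger up. About 6.8 N reaches the stop.
- key_3 (a joint): travel of the third key from the left, m: 0 up, 0.004 latched, 0.008 bottom stop. An unlatched key is a spring (2 N to start, 0.6 N more per mm) and comes up by itself. The one latched key (any of the four) hardly moves under 3.5 N and falls back into the latch if let go too soon; pressed to about 0.0063 (5 to 6 N) or beyond it lets go and follows the finger up. About 6.8 N reaches the stop.
- key_4 (a joint): travel of the rightmost key, m: 0 up, 0.004 latched, 0.008 bottom stop. An unlatched key is a spring (2 N to start, 0.6 N more per mm) and comes up by itself. The one latched key (any of the four) hardly moves under 3.5 N and falls back into the latch if let go too soon; pressed to about 0.0063 (5 to 6 N) or beyond it lets go and follows the finger up. About 6.8 N reaches the stop.
- cup: bystander: loose blue-grey coffee cup, 61 x 89 x 52 mm, beside the left end of the box; origin: centre of its underside
- elbow: bystander: loose brass pipe elbow, 44 x 44 x 28 mm, lying in front of the box; origin: centre of its underside
- valve: bystander: loose brass ball valve with a red lever, 38 x 119 x 56 mm, beside the right end of the box; origin: centre of its underside

How it is judged:
On the way, in this order (a step that is already met when the one before it is completed fails the run):
1. the fingers touch the leftmost key (contact force between the fingers and cap_1 above 0.4 N), for 0.02 s.
2. the fingers touch the second key from the left (contact force between the fingers and cap_2 above 0.4 N), for 0.02 s.
3. the fingers touch the third key from the left (contact force between the fingers and cap_3 above 0.4 N), for 0.02 s.
4. the fingers touch the rightmost key (contact force between the fingers and cap_4 above 0.4 N), for 0.02 s.
5. the latched key has been released (only after all four were tapped): all four keys are up (value of joint each of key_1, key_2, key_3, key_4 below 0.0015 m), for 0.2 s.
At the end, for the whole second after the job is handed in: all four keys are up (each travel below 1.5 mm), and the cup, the elbow and the valve are within 15 mm of where they stood (all of step 5 and distance of each of cup, elbow, valve from where it was at the start of the episode below 0.015 m); the robot touches nothing.
It fails at once if a key that is not the latched one is pushed down more than 5 mm while another is still latched ((value of joint key_1 above 0.005 m and value of joint any of key_2, key_3, key_4 above 0.002 m) or (value of joint key_2 above 0.005 m and value of joint any of key_1, key_3, key_4 above 0.002 m) or (value of joint key_3 above 0.005 m and value of joint any of key_1, key_2, key_4 above 0.002 m) or (value of joint key_4 above 0.005 m and value of joint any of key_1, key_2, key_3 above 0.002 m)).
It fails at once if a key or the box is pressed with more than 30 N (contact force between the fingers and control_box above 30 N).
It fails at once if the cup, the elbow or the valve is moved or lifted by more than 15 mm (distance of any of cup, elbow, valve from where it was at the start of the episode above 0.015 m).
It also fails if it takes over 48 s, if anything falls off the work surface, if the arm or the gripper's body presses on something with over 40 N, if the wrist force passes 120 N, or if a joint passes its speed limit or range.

## Working session

There is one attempt and no reset: what is moved stays moved. The work goes in short steps, Python scripts to look and compute and a shell command to move; the robot and the scene stay as the last step left them, time stands still between calls to the robot, and variables do not carry over. Pictures are saved under pics/ and viewed, at most 10 in all, crops included, and the job is handed in when it is done.

```bash
mkdir -p pics; python3 - <<'E'
from plant import r, grab_frame
import cv2,numpy as np,pickle
for n in("top","scene"):
    f=grab_frame(n); cv2.imwrite(f"pics/{n}0.png",f["img"][:,:,::-1]); pickle.dump(f,open(f"{n}.pkl","wb"))
s=r.state();print({k:np.round(v,3).tolist() for k,v in s.items()})
E
```

```text
{'time': 0.1, 'q': [1.108, 0.424, 1.631, -0.0, 1.089, -0.019], 'qd': [0.0, -0.003, -0.003, -0.0, 0.003, -0.0], 'joint_efforts': [-0.0, -55.842, -28.244, 0.0, 0.003, -0.0], 'tcp_pos': [0.268, 0.564, 0.231], 'tcp_rot': [-0.0, 0.22, 0.975, -0.001], 'contact_force': [-0.158, -0.251, 0.608], 'ft_torque': [0.014, -0.053, -0.03], 'gripper_force': 0.0, 'finger_gap': 0.999}
```

View pics/top0.png

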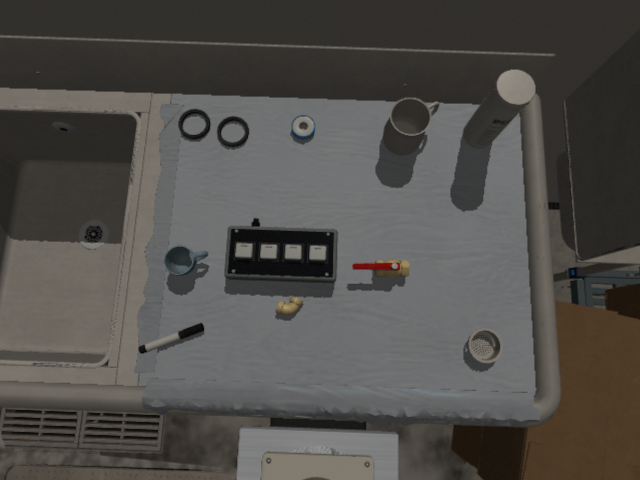

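View pics/scene0.png

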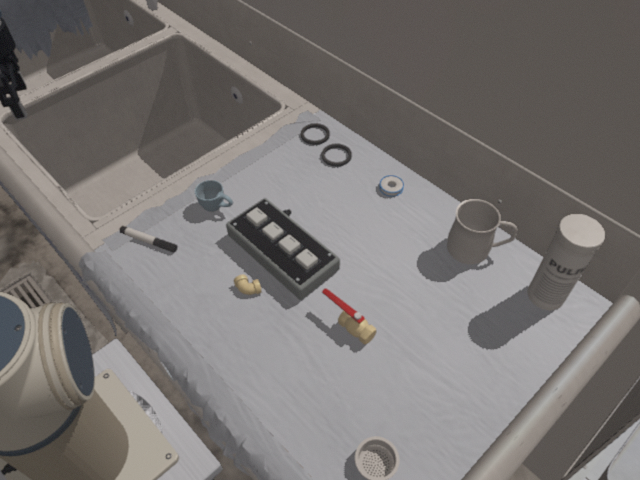

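The top view shows the box at about (281,254) with caps near (244,250), (269,251), (293,252) and (317,253). The cup is at left (181,260), the elbow in front (289,307) and the valve at right (385,267). Next I'll compute world positions.

```bash
python3 - <<'E'
import pickle,numpy as np,cv2
for n in ("top","scene"):
    f=pickle.load(open(n+".pkl","rb"));K,R,t,z=f["K"],f["R"],f["t"],f["range_z"]
    v,u=np.mgrid[:480,:640]
    C=np.stack([(u-K[0,2])/K[0,0]*z,(v-K[1,2])/K[1,1]*z,z],-1)
    W=(C-t)@R
    g=f["img"].min(2)
    win=np.zeros_like(g,bool)
    if n=="top": win[235:270,230:332]=1
    else: win[200:275,240:325]=1
    m=(win&(g>120)&(W[...,2]>.045)).astype(np.uint8)
    k,l,s,c=cv2.connectedComponentsWithStats(m)
    for i in range(1,k):
        if s[i,4]>60:
            P=W[l==i]; print(n,c[i].round(1),s[i,4],"med",np.median(P,0).round(4),"mid",((P.max(0)+P.min(0))/2).round(4))
    if n=="top":
        for p in [(181,260),(205,256),(289,307),(358,267),(405,268),(232,272),(329,273)]: print(p,W[p[1],p[0]].round(3))
    for nm,a in (("box",(W[...,2]>.042)&(W[...,2]<.054)&(g<60)&(abs(W[...,0]-.5)<.3)),):
        if n=="top":
            a[:, :220]=0;a[:,345:]=0;a[:220]=0;a[285:]=0
            print(cv2.minAreaRect(W[a][:,:2].astype(np.float32)))
E
```

```text
(181, 260) [0.484 0.306 0.009]
(205, 256) [0.49  0.249 0.032]
(289, 307) [0.392 0.069 0.022]
(358, 267) [ 0.476 -0.069  0.052]
(405, 268) [ 0.479 -0.167  0.037]
(232, 272) [0.457 0.187 0.048]
(329, 273) [ 0.462 -0.01   0.047]
((0.49758264422416687, 0.08888128399848938), (0.10365655273199081, 0.224526047706604), 0.05339915305376053)
scene [256.6 215. ] 174 med [0.4999 0.1634 0.0608] mid [ 0.2966 -0.1472  0.4899]
scene [272.6 229.6] 184 med [0.5007 0.1137 0.0573] mid [0.5003 0.1146 0.0578]
scene [289.2 242.6] 195 med [0.5001 0.0635 0.0607] mid [0.5006 0.0653 0.0604]
scene [306.7 257.2] 207 med [0.5002 0.0145 0.0608] mid [ 0.2971 -0.2233  0.489 ]
```

```bash
cat > h.py <<'E'
import sys,numpy as np
from plant import r
from scipy.spatial.transform import Rotation as Ro
s=r.state(); q=s["tcp_rot"]; T=Ro.from_quat([q[1],q[2],q[3],q[0]])
G=np.array([[-1,0,0],[0,1,0],[0,0,-1.]]).T
tgt=np.array([float(a) for a in sys.argv[1:4]])
print("pos",np.round(s["tcp_pos"],4),"shift",(T.inv().apply(tgt-s["tcp_pos"])/.5).round(4),"turn",(np.degrees((T.inv()*Ro.from_matrix(G)).as_rotvec())/30).round(3),"F",np.round(s["contact_force"],2),"gap",round(s["finger_gap"],2),"t",s["time"])
E
python3 h.py 0.5 0.164 0.13; python3 -m creep '[[-0.76,-0.52,0,0,0,-0.84],[-0.76,-0.52,0,0,0,-0.84],[-0.76,-0.52,0,0,0,-0.84],[-0.76,-0.52,0,0,0,-0.84],[-0.76,-0.52,0.1,0,0,-0.84],[-0.76,-0.52,0.1,0,0,-0.84],[-0.76,-0.52,0.1,0,0,-0.84],[-0.76,-0.52,0.1,0,0,-0.84]]' -1 20; python3 h.py 0.5 0.164 0.09
```

```text
pos [0.2681 0.564  0.2306] shift [-0.7624 -0.5231  0.2019] turn [-0.003 -0.001 -0.848] F [-0.16 -0.25  0.61] gap 1.0 t 0.1
time: 0.9
tcp_pos: [0.467, 0.2221, 0.1936]
tcp_rot: [-0.0, 0.002, 1.0, 0.0]
contact_force: [0.2, -0.4, 1.0]
finger_gap: -0.002
gripper_force: 0.0
pos [0.467  0.2221 0.1936] shift [-0.0665 -0.1159  0.2071] turn [ 0.    -0.    -0.007] F [ 0.2  -0.42  0.95] gap -0.0 t 0.9
```

```bash
python3 -m creep '[[-0.066,-0.116,0,0,0,0],[-0.066,-0.116,0,0,0,0],[-0.066,-0.116,0.14,0,0,0],[-0.066,-0.116,0.2,0,0,0],[-0.066,-0.116,0.2,0,0,0],[-0.066,-0.116,0.2,0,0,0],[-0.066,-0.116,0.2,0,0,0],[-0.066,-0.116,0.2,0,0,0]]'; python3 h.py 0.5 0.164 0.065
python3 - <<'E'
from plant import grab_frame
import cv2
f=grab_frame("scene"); cv2.imwrite("pics/s1.png",cv2.resize(f["img"][150:330,180:420,::-1],None,fx=3,fy=3,interpolation=2))
E
```

```text
time: 1.7
tcp_pos: [0.5009, 0.1666, 0.0967]
tcp_rot: [0.002, 0.002, 1.0, 0.001]
contact_force: [-0.2, -1.0, 0.1]
finger_gap: 0.001
gripper_force: 0.0
pos [0.5009 0.1666 0.0967] shift [ 0.0022 -0.0054  0.0634] turn [ 0.003  0.009 -0.007] F [-0.17 -1.02  0.1 ] gap 0.0 t 1.7
```

View pics/s1.png

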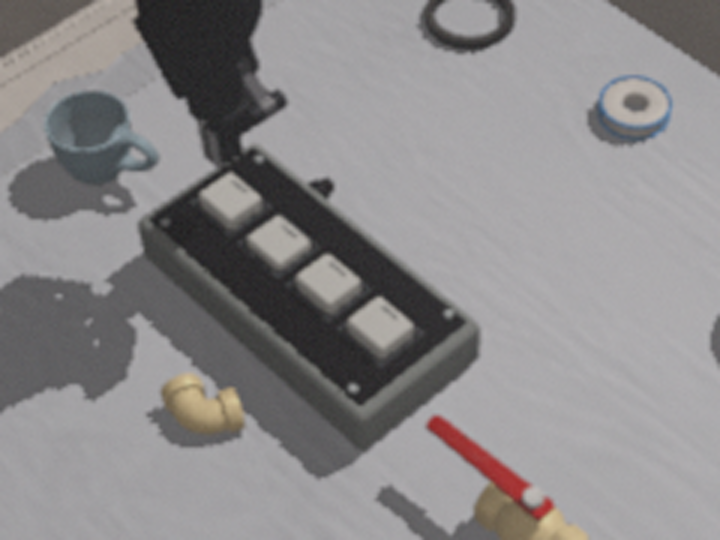

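The fingertips are above key 1 at about (225,155) in the crop, and the cup and elbow are clear. I'll descend in small steps.

```bash
python3 -m creep '[[0.002,-0.005,0.03,0,0,0],[0.002,-0.005,0.056,0,0,0],[0.002,-0.005,0.056,0,0,0],[0.002,-0.005,0.056,0,0,0],[0.002,-0.005,0.056,0,0,0]]'; python3 h.py 0.5 0.164 0.06
```

```text
time: 2.25
tcp_pos: [0.4986, 0.1635, 0.0665]
tcp_rot: [0.0, 0.002, 1.0, 0.0]
contact_force: [0.0, -0.2, -0.8]
finger_gap: 0.0
gripper_force: 0.0
pos [0.4986 0.1635 0.0665] shift [-0.0028  0.001   0.013 ] turn [ 0.     0.001 -0.007] F [ 0.04 -0.17 -0.84] gap 0.0 t 2.25
```

```bash
for i in 1; do python3 -m creep '[[0,0,0.007,0,0,0],[0,0,0.007,0,0,0],[0,0,0.007,0,0,0]]'; python3 h.py 0.5 0.164 0.06; done; python3 -m creep '[[0,0,0.002,0,0,0],[0,0,0.004,0,0,0],[0,0,0.004,0,0,0],[0,0,0.004,0,0,0]]'; python3 h.py 0.5 0.164 0.06
```

```text
time: 2.55
tcp_pos: [0.4982, 0.1633, 0.0625]
tcp_rot: [-0.0, 0.002, 1.0, -0.0]
contact_force: [-0.7, -0.1, -0.6]
finger_gap: -0.001
gripper_force: 0.0
pos [0.4982 0.1633 0.0625] shift [-0.0035  0.0013  0.0049] turn [-0.    -0.    -0.008] F [-0.7  -0.09 -0.57] gap -0.0 t 2.55
time: 2.95
tcp_pos: [0.4982, 0.1633, 0.0604]
tcp_rot: [-0.0, 0.002, 1.0, -0.0]
contact_force: [-0.6, 0.5, 0.6]
finger_gap: -0.002
gripper_force: 0.0
pos [0.4982 0.1633 0.0604] shift [-0.0036  0.0014  0.0008] turn [-0.    -0.    -0.008] F [-0.61  0.52  0.6 ] gap -0.0 t 2.95
```

```bash
python3 -m creep '[[0,0,0.001,0,0,0],[0,0,0.002,0,0,0],[0,0,0.002,0,0,0]]'|sed -n '1,2p;4p'; python3 -m creep '[[0,0,0.001,0,0,0],[0,0,0.002,0,0,0],[0,0,0.002,0,0,0]]'|sed -n '1,2p;4p'
```

```text
time: 3.25
tcp_pos: [0.4983, 0.1633, 0.0595]
contact_force: [0.0, 0.2, 1.3]
time: 3.55
tcp_pos: [0.4983, 0.1633, 0.0585]
contact_force: [-0.1, -0.0, 2.9]
```

Contact came at z≈0.0597 with spring-like force (1.3 → 2.9 N over 1 mm), so key 1 is up and gives. On to key 2.

```bash
python3 -m creep '[[0,0,-0.02,0,0,0],[0,0,-0.03,0,0,0],[-0.003,-0.05,-0.03,0,0,0],[-0.003,-0.099,-0.03,0,0,0],[-0.003,-0.099,-0.03,0,0,0],[-0.003,-0.099,-0.01,0,0,0],[-0.003,-0.099,-0.005,0,0,0],[-0.003,-0.099,-0.005,0,0,0]]'|sed -n '1,2p;4p'; python3 -m creep '[[0,0,0.002,0,0,0],[0,0,0.003,0,0,0],[0,0,0.003,0,0,0]]'|sed -n '1,2p;4p'; python3 h.py 0.5 0.114 0.058
```

```text
time: 4.35
tcp_pos: [0.499, 0.1144, 0.0602]
contact_force: [-0.6, 0.5, 0.7]
time: 4.65
tcp_pos: [0.4995, 0.1141, 0.0594]
contact_force: [0.1, -0.1, -0.2]
pos [0.4995 0.1141 0.0594] shift [-0.0009 -0.0002  0.0029] turn [ 0.     0.    -0.007] F [ 0.1  -0.1  -0.19] gap 0.0 t 4.65
```

```bash
for i in 1; do python3 -m creep '[[0,0,0.001,0,0,0],[0,0,0.002,0,0,0],[0,0,0.002,0,0,0]]'|sed -n '1,2p;4p'; done; python3 -m creep '[[0,0,0.001,0,0,0],[0,0,0.002,0,0,0],[0,0,0.002,0,0,0]]'|sed -n '1,2p;4p';python3 -m creep '[[0,0,0.001,0,0,0],[0,0,0.002,0,0,0],[0,0,0.002,0,0,0]]'|sed -n '1,2p;4p'
```

```text
time: 4.95
tcp_pos: [0.4995, 0.1138, 0.0585]
contact_force: [-0.7, -0.4, 0.9]
time: 5.25
tcp_pos: [0.4995, 0.1138, 0.0574]
contact_force: [0.2, -1.3, 0.5]
time: 5.55
tcp_pos: [0.4995, 0.1138, 0.0565]
contact_force: [-0.1, 0.3, 0.8]
```

```bash
python3 -m creep '[[0,0,0.001,0,0,0],[0,0,0.001,0,0,0],[0,0,0.001,0,0,0]]'|sed -n '1,2p;4p'; python3 -m creep '[[0,0,0.001,0,0,0],[0,0,0.001,0,0,0],[0,0,0.001,0,0,0]]'|sed -n '1,2p;4p'
```

```text
time: 5.85
tcp_pos: [0.4995, 0.1138, 0.056]
contact_force: [-0.9, -0.1, 2.8]
time: 6.15
tcp_pos: [0.4995, 0.1138, 0.0555]
contact_force: [-0.4, -0.1, 4.2]
```

Key 2 only met the finger at z=0.056 and is stiff, so it is the latched one. I'll still tap 3 and 4.

```bash
python3 -m creep '[[0,0,-0.02,0,0,0],[0,0,-0.034,0,0,0],[0,-0.05,-0.034,0,0,0],[0,-0.1,-0.034,0,0,0],[0,-0.1,-0.034,0,0,0],[0,-0.1,-0.015,0,0,0],[0,-0.1,-0.012,0,0,0],[0,-0.1,-0.012,0,0,0]]'|sed -n '1,2p;4p'; python3 -m creep '[[0,0,0.001,0,0,0],[0,0,0.002,0,0,0],[0,0,0.002,0,0,0]]'|sed -n '1,2p;4p';python3 -m creep '[[0,0,0.001,0,0,0],[0,0,0.002,0,0,0],[0,0,0.002,0,0,0]]'|sed -n '1,2p;4p'
```

```text
time: 6.95
tcp_pos: [0.4989, 0.0644, 0.0609]
contact_force: [0.3, 0.0, -0.4]
time: 7.25
tcp_pos: [0.4993, 0.0641, 0.0605]
contact_force: [-0.3, 0.2, -0.3]
time: 7.55
tcp_pos: [0.4994, 0.0639, 0.0596]
contact_force: [-0.4, 0.7, 2.1]
```

```bash
python3 -m creep '[[0,0,0.001,0,0,0],[0,0,0.002,0,0,0],[0,0,0.002,0,0,0]]'|sed -n '1,2p;4p'; python3 -m creep '[[0,0,-0.02,0,0,0],[0,0,-0.03,0,0,0],[0,-0.05,-0.03,0,0,0],[0,-0.1,-0.03,0,0,0],[0,-0.1,-0.03,0,0,0],[0,-0.1,-0.007,0,0,0],[0,-0.1,-0.004,0,0,0],[0,-0.1,-0.004,0,0,0]]'|sed -n '1,2p;4p'; python3 -m creep '[[0,0,0.001,0,0,0],[0,0,0.002,0,0,0],[0,0,0.002,0,0,0]]'|sed -n '1,2p;4p';python3 -m creep '[[0,0,0.001,0,0,0],[0,0,0.002,0,0,0],[0,0,0.002,0,0,0]]'|sed -n '1,2p;4p'
```

```text
time: 7.85
tcp_pos: [0.4994, 0.0639, 0.0585]
contact_force: [-0.6, 2.7, 1.6]
time: 8.65
tcp_pos: [0.4987, 0.0143, 0.0599]
contact_force: [0.1, -1.9, 2.3]
time: 8.95
tcp_pos: [0.4989, 0.0142, 0.0595]
contact_force: [-1.5, 1.3, 2.6]
time: 9.25
tcp_pos: [0.4992, 0.0139, 0.0585]
contact_force: [-1.0, 1.5, 2.7]
```

Keys 3 and 4 both met the finger at about z=0.06, so they are up. Back to key 2 to press it.

```bash
python3 -m creep '[[0,0,-0.02,0,0,0],[0,0,-0.03,0,0,0],[0,0.1,-0.03,0,0,0],[0,0.2,-0.03,0,0,0],[0,0.2,-0.03,0,0,0],[0,0.2,-0.01,0,0,0],[0,0.2,0,0,0,0],[0,0.2,0,0,0,0]]'|sed -n '1,2p;4p'; python3 -m creep '[[0,0,0.002,0,0,0],[0,0,0.004,0,0,0],[0,0,0.006,0,0,0],[0,0,0.008,0,0,0],[0,0,0.008,0,0,0],[0,0,0.008,0,0,0]]'|sed -n '1,2p;4p'
```

```text
time: 10.05
tcp_pos: [0.4987, 0.1125, 0.0574]
contact_force: [0.0, 0.7, -0.6]
time: 10.65
tcp_pos: [0.4997, 0.1137, 0.0547]
contact_force: [-0.2, -3.6, 4.3]
```

```bash
python3 -m creep '[[0,0,0.001,0,0,0],[0,0,0.002,0,0,0],[0,0,0.002,0,0,0],[0,0,0.002,0,0,0]]'|sed -n '1,2p;4p'
```

```text
time: 11.05
tcp_pos: [0.4998, 0.1138, 0.0537]
contact_force: [0.3, -5.1, 5.0]
```

```bash
python3 -m creep '[[0,0,0.001,0,0,0],[0,0,0.002,0,0,0],[0,0,0.002,0,0,0],[0,0,0.002,0,0,0]]'|sed -n '1,2p;4p'; python3 -m creep '[[0,0,-0.002,0,0,0],[0,0,-0.005,0,0,0],[0,0,-0.006,0,0,0],[0,0,-0.008,0,0,0],[0,0,-0.008,0,0,0],[0,0,-0.008,0,0,0]]'|sed -n '1,2p;4p'
```

```text
time: 11.45
tcp_pos: [0.4997, 0.1138, 0.0527]
contact_force: [0.1, -4.5, 5.9]
time: 12.05
tcp_pos: [0.4997, 0.1139, 0.0565]
contact_force: [0.2, -3.2, 4.0]
```

The key follows the finger up: 4 N at z=0.0565, which is the spring value. So it has released, and I'll retreat straight up and back.

```bash
python3 -m creep '[[0,0,-0.01,0,0,0],[0,0,-0.04,0,0,0],[0,0,-0.12,0,0,0],[0,0,-0.2,0,0,0],[0,0,-0.28,0,0,0],[0,0,-0.3,0,0,0],[0,0,-0.3,0,0,0],[0,0,-0.3,0,0,0]]'|sed -n '1,2p;4p'; python3 - <<'E'
from plant import grab_frame
import cv2,numpy as np
f=grab_frame("scene"); cv2.imwrite("pics/s2.png",cv2.resize(f["img"][150:350,180:420,::-1],None,fx=3,fy=3,interpolation=2))
z=f["range_z"];K=f["K"]
for u,v in((257,215),(273,230),(289,243),(307,257)):
    P=[]
    for a in range(u-3,u+4):
        for b in range(v-2,v+3):
            d=z[b,a]; P.append((np.array([(a-K[0,2])/K[0,0]*d,(b-K[1,2])/K[1,1]*d,d])-f["t"])@f["R"])
    print(np.median(P,0).round(4))
E
```

```text
time: 12.85
tcp_pos: [0.4986, 0.1139, 0.2054]
contact_force: [-0.5, 1.3, -1.4]
[0.5006 0.1629 0.0611]
[0.4985 0.1107 0.061 ]
[0.4994 0.0633 0.0607]
[0.5009 0.0138 0.0607]
```

View pics/s2.png

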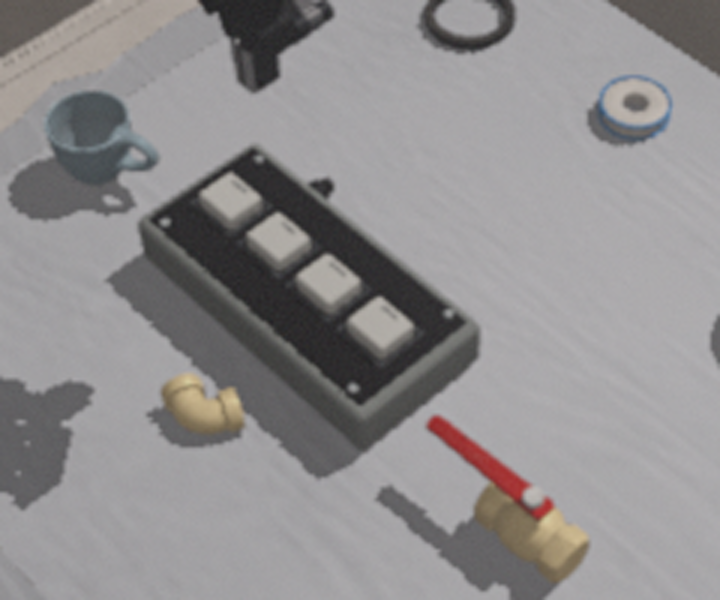

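All four caps now sit at 0.061 m; cap 2 is at (278,240) in the crop. The cup, elbow and valve have not moved and the hand is clear.

```bash
python3 -c "
from plant import r
print(r.finish_job())"
```

```text
the job is handed in; nothing more can be done
None
```

Job handed in: I tapped all four keys from left to right and found key 2 latched; one press released it, all four caps now measure level, the cup, elbow and valve are where they stood, and the hand is clear (the hand-in gave no verdict).

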